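# Close the service hatch of a sealed computer

### The job

Put the service cover back on the open industrial computer: hook its two tongues under the edge of the opening on the side nearest the robot, lay it down in its recess, then push each wing knob down against the sprung gasket and turn it clockwise to its stop, so that the cover is locked flush and level. Do not force a knob that will not turn, and leave the other things on the bench where they are.

Things in the scene. Friction and masses are not known exactly. Their poses are not given: they have to be found in the camera images.
- case: Sealed industrial computer, fixed: aluminium box 210 (x) x 260 (y) x 78 mm high, plus fins 16 mm deep on both y ends. Origin: centre of its footprint on the bench; z up, x roughly away from the robot. Its top has a recess 121 x 175 mm, 8 mm deep, whose floor is a ledge 4 mm thick round an opening (x -46 to +48, y -75 to +75 mm). It is hollow below the ledge, free for 20 mm.
- frame (a point): Centre of the recess at the height of the ledge's top, 70 mm above the bench, axes as the case. The origin and axes of the cover, when it is home, coincide with it; the recess then leaves 2.5 mm of play all round.
- near_ledge (a point): Middle of the opening's edge nearest the robot (case x = -46 mm), on the ledge's top. The ledge here is 4 mm thick; the cover's tongues hook under it.
- gasket_top (a point): Middle of the black rubber gasket on the far (+x) ledge, at its free top, 7 mm above the ledge; it does not move. The gasket, 6 mm wide and 164 mm long in y, is in two sprung halves (y > 0, y < 0), each pushing up with 3.5 N when free and 10.5 N when pressed down level with the ledge.
- cover: Loose grey cover plate 116 (x) x 170 (y) x 8 mm with handle, two tongues at its -x edge and two wing knobs near its +x edge; about 0.45 kg. Origin: centre of the plate's underside; z out of its outer face. It starts outer face up, underside 11 mm above the bench. The tongues keep it from going in flat: enter tilted, tongue edge down. Laid in unlatched, its +x edge stands 7 mm high on the gasket.
- handle (a point): Centre of the bar of the cover's steel bow handle, axes as the cover, at cover x = -14, y = 0, z = 38 mm. The bar is 12 mm wide (x), 104 mm long (y) and 10 mm high (z), 25 mm clear of the plate between posts at y = -47 and +47 mm.
- tongue_l (a point): Tip of the cover's tongue at y = +50 mm, upper face: cover x = -52, z = -7 mm, axes as the cover. The tongue is steel, 24 mm wide, 4 mm thick, reaches 8 mm beyond its web (x = -44 to -40 mm) and leaves a 7 mm gap below the plate.
- tongue_r (a point): The same for the tongue at y = -50 mm.
- latch_l (a joint): Captive wing knob at cover x = 36, y = +42 mm: 0 open to 1.571 locked (end stop), grows clockwise seen from above, stays where left (friction 0.06 N m). Its pawl, 24 mm long under the plate, points to cover +y at 0 and +x at 1.571, then under the far ledge. With that corner more than about 1 mm above the ledge the pawl strikes the ledge's side at 0.4 to 0.6 rad and must not be forced.
- latch_r (a joint): The same wing knob at cover x = 36, y = -42 mm; its pawl points the same ways.
- latch_l_grip (a point): On the axis of knob latch_l, 27 mm above the plate's underside; turns with it, its y axis along the wing (along cover y when open, cover x when locked). The wing is 12 mm thick, 42 mm long, from 14 to 40 mm above the plate's underside, on a disc 44 mm across whose top (14 mm) the fingertips may push on.
- latch_r_grip (a point): The same for knob latch_r.
- corner_l (a point): Corner of the plate's underside at cover x = +58, y = +85 mm.
- corner_r (a point): Corner of the plate's underside at cover x = +58, y = -85 mm.
- screwdriver: Bystander: red-handled screwdriver, 200 mm, between computer and cover. Origin under its middle.
- pliers: Bystander: orange-handled pliers, 160 mm, on the robot's side of the cover. Origin under its middle.
- multimeter: Bystander: hand multimeter, 190 x 90 x 45 mm. Origin under its middle.
- spool: Bystander: white solder spool, 54 mm across, 44 mm high. Origin under its middle.

How it is judged:
On the way, in this order (a step that is already met when the one before it is completed fails the run):
1. the cover lies hooked in the recess, both knobs still open (horizontal distance between cover and frame below 0.006 m and angle between the x axis of cover and the x axis of case, either way round below 0.08 rad and z of cover in the frame of frame below 0.005 m and value of joint each of latch_l, latch_r below 0.6 rad), for 0.2 s.
2. a first knob is turned home with its corner of the cover pressed flush (((value of joint latch_l above 1.35 rad and z of corner_l in the frame of frame below 0.003 m) or (value of joint latch_r above 1.35 rad and z of corner_r in the frame of frame below 0.003 m))), for 0.1 s.
At the end, for the whole second after the job is handed in: The cover lies still in the recess within 6 mm of its place, level within 0.025 rad, its underside no more than 2.5 mm (centre) and 3 mm (both far corners) above the ledge, and both wing knobs are turned past 1.4 rad (stop at 1.57) (value of joint each of latch_l, latch_r above 1.4 rad and horizontal distance between cover and frame below 0.006 m and angle between cover's own z axis and vertical below 0.025 rad and z of cover in the frame of frame below 0.0025 m and z of each of corner_l, corner_r in the frame of frame below 0.003 m and linear speed of cover below 0.02 m/s); the robot touches nothing.
It fails at once if a bystander is pushed more than 30 mm from its place (distance of any of screwdriver, pliers, multimeter, spool from where it was at the start of the episode above 0.03 m).
It fails at once if a knob is forced: its pawl is driven against the computer's case with more than 60 N (contact force between any of latch_l, latch_r and case above 60 N).
It also fails if it takes over 67 s, if anything falls off the work surface, if the arm or the gripper's body presses on something with over 40 N, if the wrist force passes 120 N, or if a joint passes its speed limit or range.

### The arm

A 6-joint arm with a two-finger parallel gripper is mounted at the origin on the work surface. World frame = base frame: x ahead of the robot, y to its left, z up, the work surface at z = 0. Lengths are in m, angles in rad, forces in N, time in s.
With the tool pointing down it reaches from about 0.275 to 0.825 m from the base axis. Payload 5.2 kg.
Tool frame: the origin (TCP) lies on the front face of the gripper's body, between the roots of the fingers; the fingertips stand 84 mm ahead of it and the grasp point (between the pads) lies 65 mm ahead of it (ctrl.tip_reach is the distance from the TCP to the fingertips, in m); z points along the fingers, y is the line along which they close (so a half turn about z gives the same grasp; the last joint's range is limited). The gripper opens to 93 mm and grips with 3 to 60 N. Pads are 15 mm wide; open, the fingers measure 128 mm over their backs; the gripper's body (75 mm by 188 mm) begins 65 mm behind the grasp point.
Start: joints at [-1.492, 0.259, 1.535, -0, 1.348, -0.203], TCP at [0.153, -0.528, 0.303] pointing down, gripper open.
Joint ranges: [-3.14, 3.14], [-0.91, 2.08], [0.19, 2.58], [-1.22, 4.36], [0.22, 2.71], [-3.12, 3.12]. Speed limits (rad/s): [2.57, 2.57, 3.14, 3.14, 3.14, 3.14].

### API

Orientations are given as a rotation vector (axis times angle).
In Python, from bench import ctrl, kin, vision, monitor gives the robot as it stands. Calls block until the motion is done:
- ctrl.move_ptp(position, orientation): joint-space move of the TCP to a pose.
- ctrl.movel(position, rate=0.15, rot=None, until_force=None): straight line of the TCP; rot=None keeps the orientation; rate is the mean speed in m/s. With until_force (N) it stops when the force on the tool has changed by that much, and returns True; else False.
- ctrl.movej(angles): joint-space move.
- ctrl.open_jaws() and ctrl.clamp(): open the fingers fully, or close them until they stop; the grip force is fixed at half the most.
- ctrl.hold(seconds).
- kin.inverse_kinematics(position, orientation): joint angles nearest the present ones, or None.
- vision.get_image(name): name is "side" or "top" or "wrist"; returns the picture (480x640x3 uint8, blue, green, red); there is no depth.
- vision.camera_model(name): a dict with "K" (3x3 intrinsics, pixels), "world_to_cam" (4x4, takes a point from world to camera coordinates). Camera axes: x right, y down, z forward; pixel columns grow to the right and rows downward; lengths in m; the calibration is good to about 2 mm. A picture is of the moment at which its call begins: read the wrist's pose just before it. camera_model takes no time and is no camera call; for the wrist camera it gives the pose at the moment of the call.
A pose or a line that the arm cannot do raises ctrl.IKError and nothing moves.
- ctrl.close_job(): hands the job in; it is judged then, once.
Readings, each from a call of its own:
- monitor.read_clock(): time.
- monitor.read_qpos(): joint angles.
- monitor.read_qvel(): joint speeds.
- monitor.read_joint_torque(): joint torques, N m.
- monitor.read_tcp_pos(): TCP position.
- monitor.read_ee_rot(): TCP orientation.
- monitor.read_force(): force on the tool from outside, world axes, zero at the start.
- monitor.read_torque(): the same for the moment, N m.
- monitor.read_width(): finger opening in m.
- monitor.read_grip_force(): force on a finger pad.
Only numpy, scipy, OpenCV 4.12 (cv2) and the standard library are available. Lean on these libraries where they do the work, as an engineer would, in place of code of your own. Each camera call takes 0.05 s, during which the arm holds its last target. There are 200 camera calls.

## Working session

There is one attempt and no reset: what is moved stays moved. The work goes in short steps, each a Python script; the robot and the scene stay as the last script left them, time stands still between calls to the robot, and variables do not carry over. Pictures are saved under pics/ and viewed, at most 10 in all, crops included, and the job is handed in when it is done.

```bash
mkdir -p pics; ls; python3 - <<'E'
from bench import ctrl,kin,vision,monitor
import cv2,numpy as np
for n in("top","side","wrist"):
    m=vision.camera_model(n);im=vision.get_image(n);cv2.imwrite(f"pics/{n}0.png",im)
    print(n,np.round(m["K"],1).tolist(),np.round(m["world_to_cam"],3).tolist())
print(monitor.read_clock())
E
```

```text
pics
top [[513.2, 0.0, 319.8], [0.0, 513.2, 251.0], [0.0, 0.0, 1.0]] [[-0.0, -0.999, 0.034, -0.001], [-0.997, -0.003, -0.083, 0.598], [0.083, -0.034, -0.996, 0.997], [0.0, 0.0, 0.0, 1.0]]
side [[607.1, 0.0, 318.7], [0.0, 607.1, 232.3], [0.0, 0.0, 1.0]] [[-0.902, -0.432, -0.02, 0.535], [-0.261, 0.58, -0.772, 0.213], [0.344, -0.691, -0.636, 1.203], [0.0, 0.0, 0.0, 1.0]]
wrist [[372.1, 0.0, 321.9], [0.0, 372.1, 241.1], [0.0, 0.0, 1.0]] [[0.278, -0.961, -0.001, -0.549], [-0.933, -0.27, 0.239, -0.026], [-0.23, -0.066, -0.971, 0.39], [0.0, 0.0, 0.0, 1.0]]
0.15
```

View pics/top0.png

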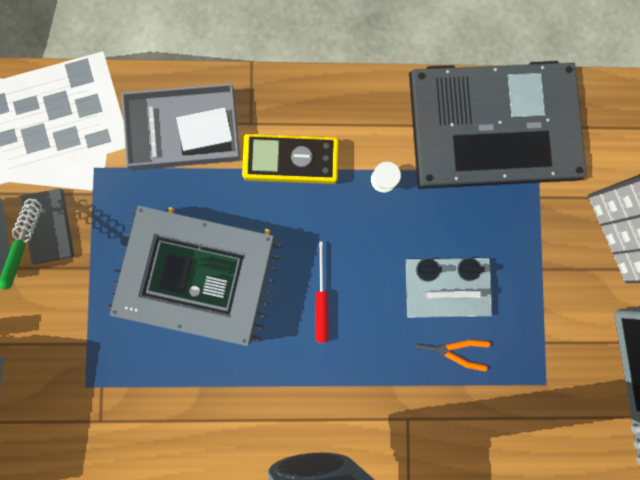

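View pics/side0.png

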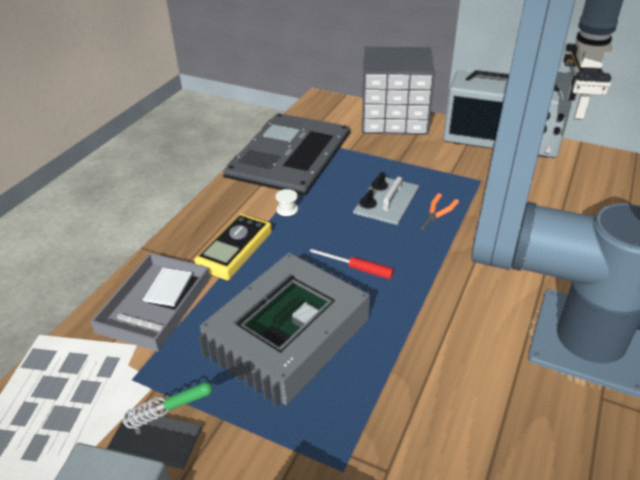

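The top view shows the case at about (190,275), with its recess at about (193,274). The cover is at (448,288), with its handle bar at (453,295) and its black knobs at (429,269) and (470,268). The side view agrees with this layout. Next I'll measure both objects from the top camera.

```bash
cat > h.py <<'E'
import numpy as np,cv2
from bench import ctrl,kin,vision,monitor
from scipy.spatial.transform import Rotation as R
def plane(m,uv,z):
    W=np.array(m["world_to_cam"]);Rm,t=W[:3,:3],W[:3,3];c=-Rm.T@t
    uv=np.atleast_2d(np.float64(uv));d=np.c_[uv,np.ones(len(uv))]@np.linalg.inv(m["K"]).T@Rm
    return c+d*((z-c[2])/d[:,2])[:,None]
def proj(m,P):
    W=np.array(m["world_to_cam"]);q=(np.atleast_2d(P)@W[:3,:3].T+W[:3,3])@np.array(m["K"]).T
    return q[:,:2]/q[:,2:]
def shot(n,name):
    m=vision.camera_model(n);im=vision.get_image(n);cv2.imwrite(f"pics/{name}.png",im);return m,im
def rect(P):  # min-area rect of metric points -> centre, sizes (x-ish,y-ish), yaw of x axis
    (c,(w,h),a)=cv2.minAreaRect(np.float32(P[:,:2]*1000));a=(a+45)%90-45
    b=cv2.boxPoints((c,(w,h),0));r=cv2.minAreaRect(np.float32(P[:,:2]*1000))
    pts=np.float64(P[:,:2]*1000)@np.array([[np.cos(np.radians(a)),-np.sin(np.radians(a))],[np.sin(np.radians(a)),np.cos(np.radians(a))]])
    return np.round(c,1),np.round(np.ptp(pts,axis=0),1),round(a,2)
def biggest(mask,near,rad=90):
    n,l,s,c=cv2.connectedComponentsWithStats(mask.astype(np.uint8))
    ok=[i for i in range(1,n) if np.hypot(*(c[i]-near))<rad]
    i=max(ok,key=lambda i:s[i,4]);k,_=cv2.findContours((l==i).astype(np.uint8),0,cv2.CHAIN_APPROX_NONE)
    return max(k,key=len)[:,0,:]
E
python3 - <<'E'
from h import *
m=vision.camera_model("top");im=cv2.imread("pics/top0.png")
hsv=cv2.cvtColor(im,cv2.COLOR_BGR2HSV)
for p in[(412,300),(453,310),(453,295),(130,290),(230,230),(500,330),(429,269),(150,250),(157,255),(200,265)]: print(p,im[p[1],p[0]],hsv[p[1],p[0]])
S,V=hsv[...,1],hsv[...,2]
k=biggest((S<80)&(V>100),(448,295),40);print("cover",rect(plane(m,k,.019)),k.min(0),k.max(0))
k=biggest((S<60)&(V>85),(190,275),40);print("case",rect(plane(m,k,.078)),k.min(0),k.max(0))
k=biggest((V<75)|(S>90),(193,274),20);print("recess",rect(plane(m,k,.072)),k.min(0),k.max(0))
E
```

```text
(412, 300) [193 192 171] [ 91  29 193]
(453, 310) [188 187 168] [ 92  27 188]
(453, 295) [219 222 220] [ 50   3 222]
(130, 290) [146 145 136] [ 93  17 146]
(230, 230) [150 146 137] [ 99  22 150]
(500, 330) [131  89  55] [107 148 131]
(429, 269) [55 49 43] [105  56  55]
(150, 250) [89 87 81] [98 23 89]
(157, 255) [76 79 67] [83 39 79]
(200, 265) [49 64 36] [ 74 112  64]
cover (array([ 526.7, -258.4]), array([117. , 172.3]), 0.83) [405 258] [491 317]
case (array([550.9, 244.3]), array([211.3, 271.8]), -12.59) [106 206] [273 345]
recess (array([549.6, 239.5]), array([ 91.3, 147. ]), -12.46) [149 243] [236 306]
```

```bash
cat >> h.py <<'E'
def tool(yaw,s=1,tilt=0):
    """tool down, closing axis along the object's x; tilt>0 puts the object's -x edge down; s=-1 half turn"""
    A=np.array([[0,s,0],[s,0,0],[0,0,-1.]])
    return R.from_euler('z',yaw)*R.from_euler('y',-tilt)*R.from_matrix(A)
E
python3 - <<'E'
from h import *
p=np.array(monitor.read_tcp_pos());o=R.from_rotvec(monitor.read_ee_rot());m=vision.camera_model("wrist")
W=np.array(m["world_to_cam"]);c=-W[:3,:3].T@W[:3,3]
off=o.inv().apply(c-p);fwd=o.inv().apply(W[2,:3]);print("cam off",off.round(4),"fwd",fwd.round(3),"ee",o.as_matrix().round(2).tolist())
def aim(obj,yaw,s,tz,h):
    r=tool(yaw,s);f=r.apply(fwd);o_=r.apply(off);L=(tz+o_[2]-h)/-f[2]
    q=np.array(obj)-(o_+f*L)[:2];return np.array([*q,tz]),r
for nm,obj,yaw,tz,h in(("cover",(.5267,-.2584),np.radians(.8),.24,.02),("case",(.5505,.240),np.radians(-12.5),.32,.075)):
  for s in(1,-1):
    P,r=aim(obj,yaw,s,tz,h);q=kin.inverse_kinematics(P,r.as_rotvec());print(nm,s,P.round(3),None if q is None else np.round(q,2))
    g=np.array([*obj,.25]);q=kin.inverse_kinematics(g,r.as_rotvec());print("  over",None if q is None else np.round(q,2))
E
```

```text
cam off [ 0.0679 -0.0004 -0.082 ] fwd [-0.239  0.001  0.971] ee [[0.96, 0.28, -0.0], [0.28, -0.96, 0.0], [0.0, -0.0, -1.0]]
cover 1 [ 0.527 -0.252  0.24 ] [-0.64  0.37  1.54 -0.    1.23 -0.65]
  over [-0.65  0.36  1.52 -0.    1.26 -0.66]
cover -1 [ 0.527 -0.265  0.24 ] [-0.66  0.38  1.53 -0.    1.24  2.47]
  over [-0.65  0.36  1.52 -0.    1.26  2.48]
case 1 [0.553 0.252 0.32 ] [ 0.24  0.35  1.36 -0.    1.43  0.46]
  over [ 0.23  0.39  1.49 -0.    1.27  0.44]
case -1 [0.548 0.228 0.32 ] [ 0.21  0.33  1.4  -0.    1.42 -2.72]
  over [ 0.23  0.39  1.49 -0.    1.27 -2.7 ]
```

```bash
python3 - <<'E'
from h import *
ctrl.move_ptp([.553,.252,.32],tool(np.radians(-12.5)).as_rotvec());np.save("m_case.npy",vision.camera_model("wrist"),allow_pickle=True);shot("wrist","wcase");print(monitor.read_clock())
ctrl.move_ptp([.527,-.252,.24],tool(np.radians(.8)).as_rotvec());np.save("m_cov.npy",vision.camera_model("wrist"),allow_pickle=True);shot("wrist","wcov");print(monitor.read_clock())
E
```

```text
3.275
5.175
```

View pics/wcase.png

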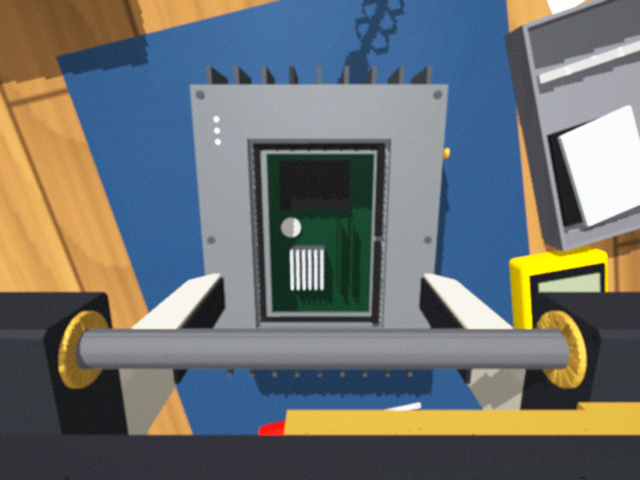

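View pics/wcov.png

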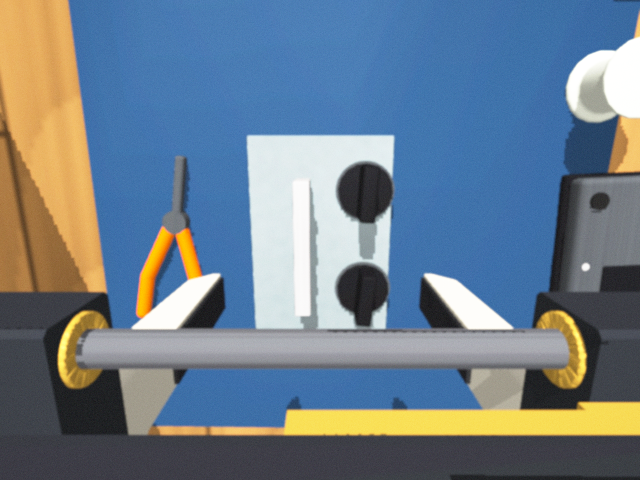

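The first wrist picture shows the case top with upper corners at (190,85) and (448,85), and the recess at (248..390, 140..325). The second shows the cover with its top edge running (248,136)–(393,136). The handle bar runs (293..311, 180..316) and the knobs are at (364,191) and (362,289). I'll fit lines to these edges.

```bash
python3 - <<'E'
from h import *
def lines(m,mask,r0,r1,c0,c1,z,cols):
    """left/right edges by rows, top edge by columns -> metric points"""
    L,Rr,T=[],[],[]
    for r in range(r0,r1):
        x=np.flatnonzero(mask[r,c0:c1]); 
        if len(x): L.append((c0+x[0]-.5,r));Rr.append((c0+x[-1]+.5,r))
    for c in range(*cols):
        y=np.flatnonzero(mask[:,c]); 
        if len(y): T.append((c,y[0]-.5))
    out=[]
    for k in(L,Rr,T):
        P=plane(m,k,z)[:,:2]*1000;v=cv2.fitLine(np.float32(P),cv2.DIST_HUBER,0,.01,.01).ravel();d,p=v[:2],v[2:]
        a=np.degrees(np.arctan2(d[1],d[0]))%180;out.append((a,p,d))
    return out
def foot(out,org,yaw):
    for a,p,d in out:
        ex=np.array([np.cos(yaw),np.sin(yaw)]);ey=np.array([-ex[1],ex[0]]);q=p-org
        print("  dir %.2f"%a," x' %.1f y' %.1f"%(q@ex,q@ey))
m=np.load("m_case.npy",allow_pickle=True).item();im=cv2.imread("pics/wcase.png");h=cv2.cvtColor(im,cv2.COLOR_BGR2HSV)
g=(h[...,1]<50)&(h[...,2]>95);g[:82]=0
org=np.array([550.,241]);yaw=np.radians(-12.5)
o=lines(m,g,95,265,170,460,.078,(230,420));print("case top");foot(o,org,yaw)
hole=~g;o=lines(m,hole,160,300,230,410,.078,(270,370))
hh=hole.copy();hh[:110]=0;hh[:,:232]=0;hh[:,408:]=0;o=lines(m,hh,160,300,232,408,.078,(262,376));print("recess rim");foot(o,org,yaw)
print(im[230,240:275].max(1),im[230,368:398].max(1),im[130:165,300].max(1),im[300:334,300].max(1))
m=np.load("m_cov.npy",allow_pickle=True).item();im=cv2.imread("pics/wcov.png");h=cv2.cvtColor(im,cv2.COLOR_BGR2HSV)
g=(h[...,1]<60)&(h[...,2]>130);g[:125]=0
org=np.array([526.7,-258.4]);yaw=np.radians(.8)
gc=g.copy();gc[:,:230]=0;gc[:,410:]=0
o=lines(m,gc,145,300,230,410,.019,(258,384));print("cover");foot(o,org,yaw)
w=(im.min(2)>215);w[:,:280]=0;w[:,325:]=0;w[:170]=0;w[322:]=0
k=biggest(w,(302,248),20);print("bar top",rect(plane(m,k,.054)),k.min(0),k.max(0))
b=(h[...,2]<75);b[:,:330]=0;b[:,400:]=0;b[:140]=0
b[320:]=0
for c in((364,191),(362,289)):
    k=biggest(b,c,25);(x,y),rr=cv2.minEnclosingCircle(k.astype(np.float32));print("knob",(x,y,rr))
E
```

```text
case top
  dir 77.44  x' -104.3 y' 57.6
  dir 77.70  x' 105.4 y' 40.9
  dir 167.51  x' 5.0 y' 129.4
recess rim
  dir 77.44  x' -59.4 y' 7.2
  dir 77.43  x' 56.5 y' 17.7
  dir 167.52  x' -2.0 y' 83.9
[162 165 161 161 167 164 167 164 164 167 157 124  97  92 108 111 104  72
  52  45  41  44  66 111 140 159 165 162 145 102  68  50  45  45  47] [ 73  73  82 103 137 146 112  61  42  36  41  42  43  56  85 116 137 142
 128 145 155 163 161 164 162 165 164 163 164 165] [177 177 175 172 177 176 177 170 156 125 111 107  96  75  42  29  29  33
  38  77 129 161 162 138  87  58  52  49  55  45  41  35  26  35  34] [ 64  72  74  69  73  74  68  68  74  69  77  97 128 146 156 142 105  65
  44  42  48  70 120 153 155 151 148 144 134 121 116 121 130 145]
cover
  dir 90.81  x' -56.4 y' 14.1
  dir 90.37  x' 58.9 y' 18.9
  dir 0.83  x' -2.4 y' 84.2
bar top (array([ 515.2, -257.2]), array([ 34. , 117.1]), -0.73) [280 170] [324 321]
knob (365.3970031738281, 193.26394653320312, 29.48501205444336)
knob (362.9431457519531, 292.37457275390625, 27.544818878173828)
```

Cover: origin about (0.528, -0.259), yaw 0.8°, with edges 115 mm apart against the true 116. Case: origin about (0.5503, 0.2406), yaw -12.5°, top width 209.7 mm against 210. Both match the given sizes, so I'll grasp the handle.

```bash
cat >> h.py <<'E'
CASE=np.array([.5503,.2406,.070]);YAW=np.radians(-12.5);RC=R.from_euler('z',YAW)
HND=np.array([-.014,0,.103])
def tcp_for(o,tilt):  # cover origin o (m) in the frame, tilt -> TCP pose
    rc=RC*R.from_euler('y',-tilt);return CASE+RC.apply(o)+rc.apply(HND),tool(YAW,1,tilt).as_rotvec()
E
python3 - <<'E'
from h import *
rc=R.from_euler('z',np.radians(.8));O=np.array([.528,-.2592,.011]);P=O+rc.apply(HND)
r=tool(np.radians(.8)).as_rotvec()
f0=monitor.read_force()
ctrl.movel(P+[0,0,.08],rate=.2,rot=r);print(ctrl.movel(P,rate=.1,until_force=8))
ctrl.clamp();print("w",monitor.read_width(),monitor.read_grip_force(),np.array(monitor.read_tcp_pos())-P)
ctrl.movel(P+[0,0,.03],rate=.06);ctrl.movel(P+[0,0,.19],rate=.2)
print("w",monitor.read_width(),np.array(monitor.read_force())-f0,np.round(monitor.read_torque(),3))
t=np.radians(12);p,ro=tcp_for(np.array([.0074,0,.060]),t)
print(p,np.round(kin.inverse_kinematics(p,ro),2))
ctrl.move_ptp(p+[0,0,.05],ro);print(monitor.read_clock());shot("side","s1");shot("wrist","w1")
im=np.vstack([cv2.imread("pics/s1.png")[130:430,:],cv2.imread("pics/w1.png")[80:380]]);cv2.imwrite("pics/c1.png",im)
E
```

```text
False
w 0.011452562015923803 30.000261962413788 [-2.99703569e-04  5.64929483e-05 -5.56464139e-05]
w 0.011849116375654348 [-0.28008348 -0.15335777 -3.53892987] [-0.047  0.05   0.029]
[0.52324784 0.24659732 0.22783844] [ 0.3   0.3   1.69 -0.12  0.97  0.58]
11.1833
```

View pics/c1.png

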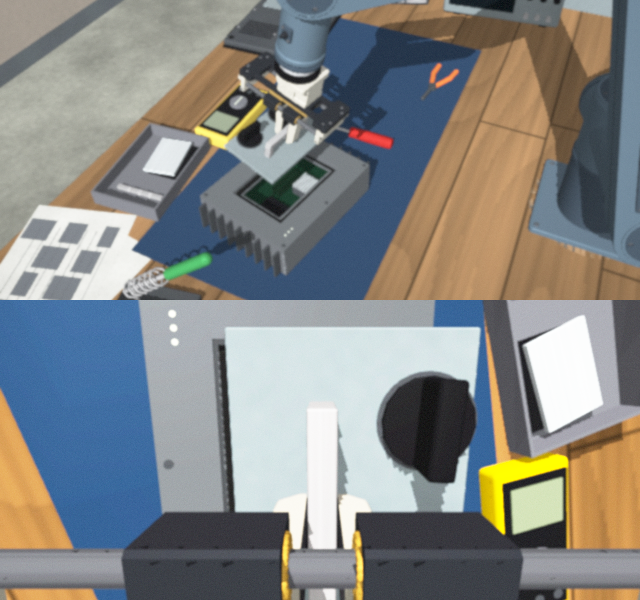

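The side view shows the cover held tilted over the case. The wrist view shows the plate's far edge at about row 107, columns 226 to 478. I'll check the in-hand pose against these corners, then descend until contact.

```bash
python3 - <<'E'
from h import *
m=vision.camera_model("wrist");t=np.radians(12);p,ro=tcp_for(np.array([.0074,0,.110]),t)
rc=RC*R.from_euler('y',-t);tc=np.array(monitor.read_tcp_pos());O=tc-rc.apply(HND)
print("pred corners",proj(m,O+rc.apply([[-.058,.085,.008],[.058,.085,.008]])).round(1),"tcp err",(tc-p).round(4))
P2=proj(m,O+rc.apply([[-.058,.086,.008],[-.058,.085,.009]]));print("per mm",P2.round(1))
im=cv2.imread("pics/w1.png");h=cv2.cvtColor(im,cv2.COLOR_BGR2HSV);print(h[95:118,350].tolist())
f0=np.array(monitor.read_force())
ctrl.movel(tcp_for(np.array([.0074,0,.030]),t)[0],rate=.12)
print(np.array(monitor.read_force())-f0)
p2=tcp_for(np.array([.0074,0,.008]),t)[0]
hit=ctrl.movel(p2,rate=.02,until_force=4)
tc=np.array(monitor.read_tcp_pos());print("hit",hit,"cover in frame mm",RC.inv().apply(tc-rc.apply(HND)-CASE)*1000,np.array(monitor.read_force())-f0,monitor.read_clock())
E
```

```text
pred corners [[220.2 108.4]
 [478.2 108. ]] tcp err [ 0.0006 -0.0009 -0.    ]
per mm [[220.1 106.1]
 [219.6 108.2]]
[[108, 15, 169], [98, 17, 170], [103, 21, 170], [99, 15, 170], [98, 12, 167], [99, 11, 169], [107, 10, 173], [100, 13, 172], [107, 10, 172], [109, 12, 174], [111, 15, 172], [100, 17, 183], [97, 20, 213], [95, 13, 234], [88, 15, 233], [94, 17, 230], [90, 18, 228], [92, 17, 228], [90, 17, 226], [94, 19, 229], [94, 18, 229], [95, 19, 230], [97, 19, 230]]
[-0.76721803  0.31111139  0.4439984 ]
hit True cover in frame mm [ 7.79519959 -0.09555491 11.13292441] [1.28193458 0.18055758 6.80854259] 12.9667
```

```bash
python3 - <<'E'
from h import *
t=np.radians(12);rc=RC*R.from_euler('y',-t)
def cov(): return RC.inv().apply(np.array(monitor.read_tcp_pos())-rc.apply(HND)-CASE)
f0=np.array(monitor.read_force());c=cov()
ctrl.movel(tcp_for(np.array([.0074,0,c[2]+.0009]),t)[0],rate=.02)
f1=np.array(monitor.read_force());print("df raise",(f1-f0).round(1),cov()*1000)
hit=ctrl.movel(tcp_for(np.array([-.0065,0,c[2]+.0009]),t)[0],rate=.02,until_force=5)
print(hit,cov()*1000,(np.array(monitor.read_force())-f1).round(1),monitor.read_clock(),monitor.read_width())
E
```

```text
df raise [-1.7 -0.2 -6.7] [ 6.88409544 -0.20571313 11.4330223 ]
True [-3.81196286 -0.12815857 11.95615134] [ 4.8 -0.7  1.3] 13.8417 0.01167848370518104
```

```bash
python3 - <<'E'
from h import *
f1=np.array(monitor.read_force())
def pose(deg,px=-.0581,pz=.0004):
    t=np.radians(deg);return tcp_for(np.array([px+.058*np.cos(t),0,pz+.058*np.sin(t)]),t)
for d in(12,9,6.5,4.2):
    p,r=pose(d);hit=ctrl.movel(p,rate=.03,rot=r,until_force=15);print(d,hit,(np.array(monitor.read_force())-f1).round(1))
    if hit:break
print(monitor.read_clock());shot("side","s2");im=cv2.imread("pics/s2.png")[230:430,170:400];cv2.imwrite("pics/c2.png",cv2.resize(im,None,fx=3,fy=3))
E
```

```text
12 False [-5.7  0.6 -2.8]
9 False [-5.   1.5 -2.2]
6.5 False [-5.5  1.7 -1.9]
4.2 False [-4.6  1.  -1.7]
15.0833
```

View pics/c2.png

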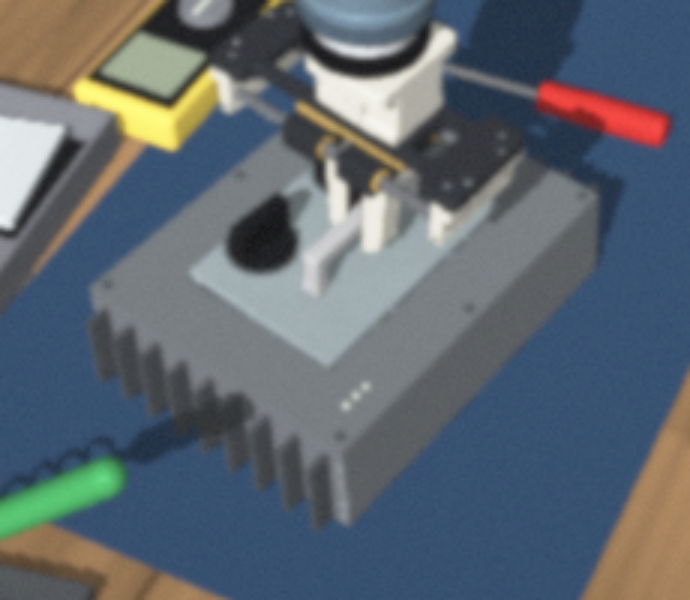

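The cover sits in the recess with its near edge low, and the lay-down forces stayed small. I'll release it, back off and measure it from above.

```bash
python3 - <<'E'
from h import *
ctrl.open_jaws();ctrl.hold(.2)
p=np.array(monitor.read_tcp_pos());ctrl.movel(p+[0,0,.09],rate=.15,rot=tool(YAW).as_rotvec())
e=RC.apply([0,-.04,0]);ctrl.move_ptp(np.array([.553,.252,.26])+e*1.0,tool(YAW).as_rotvec())
m=vision.camera_model("wrist");np.save("m3.npy",m,allow_pickle=True);m,im=shot("wrist","w3");print(monitor.read_clock())
F=lambda a:proj(m,CASE+RC.apply(np.array(a)/1000)).round(1).tolist()
print("far/near top corners pred (tilt 7mm at +x)",F([[-58,85,8],[58,85,15]]),"knob disc tops",F([[36,42,19.5],[36,-42,19.5]]),"wing tops",F([[35,42,45.5],[35,-42,45.5]]),"bar",F([[-16,52,46],[-16,-52,46]]))
E
```

```text
17.7417
far/near top corners pred (tilt 7mm at +x) [[230.7, 74.3], [410.8, 71.6]] knob disc tops [[374.9, 141.7], [371.1, 265.0]] wing tops [[379.3, 141.0], [374.7, 277.4]] bar [[291.4, 123.2], [295.0, 292.5]]
```

View pics/w3.png

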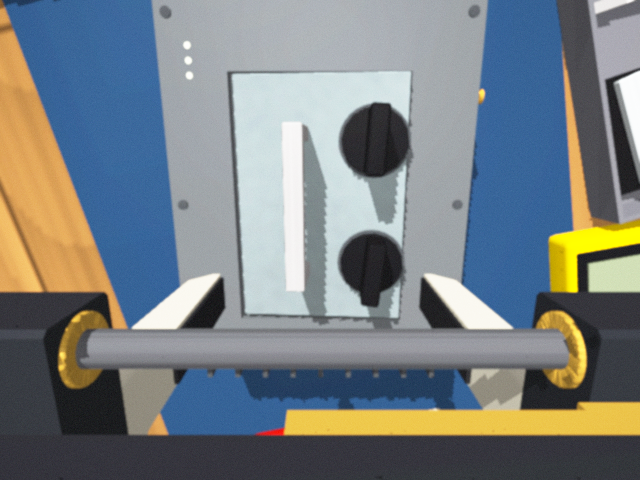

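The cover lies where predicted: its corners are at (231,72) and (411,71), and the knob discs are at (375,141) and (371,263), both open. The handle would block the open jaws at the knobs. So I'll close the fingers, press their tips on the disc beside the wing, and sweep the wing round, starting with latch_l.

```bash
cat >> h.py <<'E'
def turn_pose(ky,a,tipz,along=.008,gap=.016,dx=0):
    """closed fingers beside the wing of the knob at cover y=ky, turned clockwise by a"""
    c=R.from_euler('z',-a).apply([-gap,along,0])+[.036+dx,ky,tipz+ctrl.tip_reach]
    return CASE+RC.apply(c),tool(YAW+np.pi/2-a).as_rotvec()
def F(): return np.array(monitor.read_force())
def tipz(): return (monitor.read_tcp_pos()[2]-ctrl.tip_reach-.070)*1000
def turn(ky,press=38,end=100):
    p,r=turn_pose(ky,0,.060);ctrl.move_ptp(p,r)
    f0=F();ctrl.movel(turn_pose(ky,0,.024)[0],rate=.1);print("free",(F()-f0).round(1))
    hit=ctrl.movel(turn_pose(ky,0,.008)[0],rate=.02,until_force=press)
    z=(monitor.read_tcp_pos()[2]-ctrl.tip_reach-.070);print("press",hit,"tip z mm %.2f"%(z*1e3),(F()-f0).round(1))
    if not hit or z>.0165: return False
    z=z-.0002
    for d in range(10,end+1,10):
        p,r=turn_pose(ky,np.radians(d),z);hit=ctrl.movel(p,rate=.02,rot=r,until_force=22)
        print(d,hit,"%.2f"%tipz(),(RC.inv().apply(F()-f0)).round(1))
        if hit: break
    return d
E
python3 - <<'E'
from h import *
ctrl.clamp();print("w",monitor.read_width())
for d in(0,100):
    for ky in(.042,-.042):print(np.round(kin.inverse_kinematics(*turn_pose(ky,np.radians(d),.014)),2))
print(turn(.042),monitor.read_clock(),np.round(monitor.read_torque(),2))
E
```

```text
w 0.00015775018366490952
[ 0.28  0.54  1.46 -0.    1.15 -1.07]
[ 0.16  0.46  1.59 -0.    1.09 -1.19]
[ 0.27  0.58  1.38 -0.    1.18  0.67]
[ 0.15  0.5   1.52 -0.    1.12  0.55]
free [-15.3  -7.9  63.7]
press True tip z mm 41.16 [-0.2 -0.2 17.3]
False 21.4667 [0.02 0.01 0.  ]
```

```bash
python3 - <<'E'
from h import *
print(ctrl.tip_reach,tipz(),F().round(1),(np.array(monitor.read_tcp_pos())-turn_pose(.042,0,.024)[0]).round(4),np.round(R.from_rotvec(monitor.read_ee_rot()).as_matrix(),2).tolist())
m,a=shot("wrist","w4");m2,b=shot("side","s4")
print("block foot px",proj(m,CASE+RC.apply(np.array([[12.5,32.5,41],[27.5,32.5,41],[27.5,67.5,41],[12.5,67.5,41]])/1000)).round(0).tolist())
c=np.hstack([cv2.resize(a[100:400,130:530],(400,300)),cv2.resize(b[230:380,200:400],(400,300))]);cv2.imwrite("pics/c4.png",c)
E
```

```text
0.0841 41.15565153556707 [-0.7 -0.4 17.8] [0.0066 0.0013 0.0172] [[-0.98, 0.22, 0.03], [0.22, 0.98, 0.01], [-0.03, 0.01, -1.0]]
block foot px [[274.0, 257.0], [275.0, 287.0], [348.0, 287.0], [349.0, 257.0]]
```

View pics/c4.png

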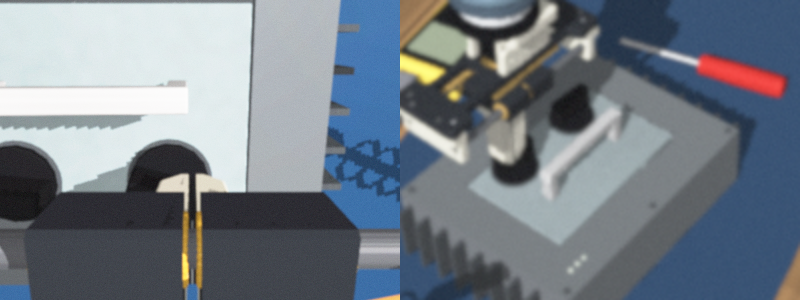

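The fingers are sitting on top of the wing. The sprung cover leans the wing toward -x, which I hadn't allowed for. I'll lift off, check the cover, and work from the other (+x) side of the wing, where the lean opens the gap.

```bash
python3 - <<'E'
s=open('h.py').read()
s=s.replace("[-gap,along,0]","[gap,-along,0]").replace('f0=F();ctrl.movel(turn_pose(ky,0,.024)[0],rate=.1);print("free",(F()-f0).round(1))','f0=F();b=ctrl.movel(turn_pose(ky,0,.026)[0],rate=.06,until_force=5);print("blocked",b,"%.1f"%tipz(),(F()-f0).round(1))\n    if b: return False')
open('h.py','w').write(s)
E
python3 - <<'E'
from h import *
p=np.array(monitor.read_tcp_pos());ctrl.movel(p+[0,0,.06],rate=.1,rot=tool(YAW+np.pi/2).as_rotvec());print(F().round(1))
ctrl.move_ptp(np.array([.553,.252,.26])+RC.apply([0,-.04,0]),tool(YAW).as_rotvec());m,im=shot("wrist","w5");print(monitor.read_clock())
h=cv2.cvtColor(im,cv2.COLOR_BGR2HSV);old=cv2.imread("pics/w3.png")
d=cv2.absdiff(im,old).max(2)[40:320,210:430];print("changed px",(d>40).sum())
for i in(old,im):
    b=(cv2.cvtColor(i,cv2.COLOR_BGR2HSV)[...,2]<60);b[:,:335]=0;b[:,415:]=0;b[:95]=0;b[310:]=0
    for c in((374,141),(371,265)):
        k=biggest(b,c,30);print(np.round(cv2.minAreaRect(k)[0],1),k.min(0),k.max(0))
E
```

```text
[-0.9  0.8 -0.8]
23.725
changed px 9702
[374.9 141.2] [342 104] [407 176]
[368.7 266.1] [341 234] [401 306]
[374.  144.1] [342 107] [406 178]
[370. 264.] [341 237] [399 291]
```

```bash
python3 - <<'E'
import cv2,numpy as np
a=cv2.imread("pics/w3.png")[40:330,210:430];b=cv2.imread("pics/w5.png")[40:330,210:430]
cv2.imwrite("pics/c5.png",cv2.resize(np.hstack([a,b]),None,fx=1.8,fy=1.8))
E
```

```text
(no output)
```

View pics/c5.png

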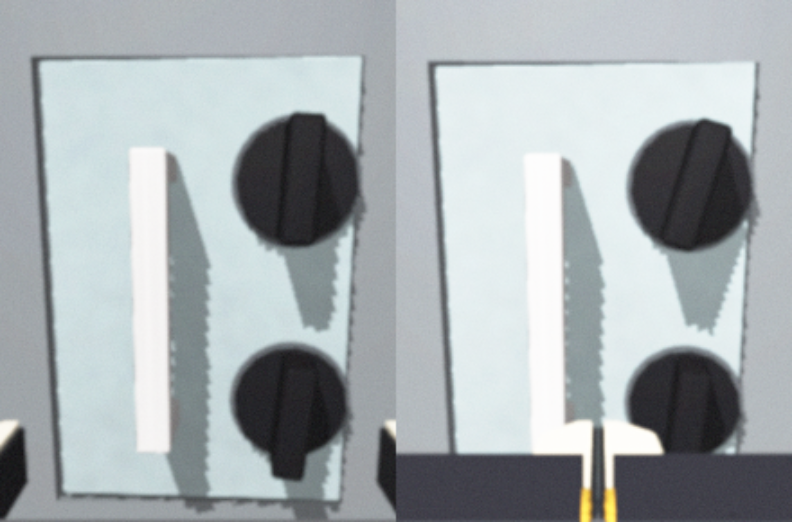

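Both images are the same apart from a 3 px camera shift. The cover is still in place, and knob l has moved about 8–10° clockwise. The other knob is unchanged. Next I'll press and turn latch_l from the +x side.

```bash
sed -i 's/def turn(ky,press=38,end=100)/def turn(ky,press=38,end=100,a0=0)/; s/turn_pose(ky,0,/turn_pose(ky,a0,/g' h.py
python3 - <<'E'
from h import *
d=turn(.042,a0=np.radians(7));print(d,monitor.read_clock(),(RC.inv().apply(np.array(monitor.read_tcp_pos())-turn_pose(.042,np.radians(d),.014)[0])*1000).round(1))
E
```

```text
blocked False 25.9 [ 0.2  0.1 -0.2]
press False tip z mm 13.72 [-6.3 -2.4 27. ]
False 26.75 [ 0.1 -1.4 -0.3]
```

Pressed flush: tip at 13.7 mm with 27 N. The arm is compliant at about 5 N/mm, so I'll keep the commanded depth below the surface while turning.

```bash
cat >> h.py <<'E'
def sweep(ky,a0,end,zc,step=10,lim=22):
    for d in range(a0,end+1,step):
        p,r=turn_pose(ky,np.radians(d),zc);hit=ctrl.movel(p,rate=.02,rot=r,until_force=lim)
        yaw=np.degrees((R.from_rotvec(monitor.read_ee_rot())*tool(YAW+np.pi/2).inv()).as_rotvec()[2])
        print(d,hit,"yaw %.1f z %.2f"%(-yaw,tipz()),RC.inv().apply(F()).round(1),"Mz %.2f"%monitor.read_torque()[2])
        if hit: return False
    return True
E
python3 - <<'E'
from h import *
print(sweep(.042,10,100,.006),monitor.read_clock())
E
```

```text
10 False yaw 10.0 z 13.55 [-6.5 -2.8 33.6] Mz 0.06
20 False yaw 20.0 z 13.60 [-2.3 -0.9 30.5] Mz 0.06
30 False yaw 30.0 z 13.66 [ 0.4 -0.4 28. ] Mz -0.06
40 False yaw 40.0 z 13.67 [ 2.2 -1.9 28.5] Mz 0.05
50 False yaw 50.0 z 13.66 [ 3.1 -4.1 28.5] Mz 0.03
60 False yaw 60.0 z 13.65 [ 3.8 -8.8 29.7] Mz -0.01
70 False yaw 70.0 z 13.60 [  3.4 -13.   31.7] Mz -0.01
80 False yaw 80.0 z 13.57 [  1.9 -17.9  33.8] Mz -0.01
90 False yaw 90.0 z 13.55 [ -1.  -22.2  36.3] Mz -0.03
100 False yaw 100.0 z 13.49 [ -2.6 -23.5  39.5] Mz -0.11
True 29.9333
```

```bash
python3 - <<'E'
from h import *
p=np.array(monitor.read_tcp_pos());ctrl.movel([*p[:2],.070+.06+ctrl.tip_reach],rate=.1);print(F().round(1))
turn(-.042);
if tipz()<15.5: print(sweep(-.042,10,100,.006))
p=np.array(monitor.read_tcp_pos());ctrl.movel([*p[:2],.070+.07+ctrl.tip_reach],rate=.1)
ctrl.move_ptp(np.array([.553,.252,.30])+RC.apply([0,-.045,0]),tool(YAW).as_rotvec());ctrl.hold(.2);m,a=shot("wrist","w6");print(monitor.read_clock())
F_=lambda q:proj(m,CASE+RC.apply(np.array(q)/1000)).round(1).tolist()
print("pred disc",F_([[36,42,14],[36,-42,14]]),"wing ends",F_([[15,42,40],[57,42,40],[15,-42,40],[57,-42,40]]),"corners",F_([[-58,85,8],[58,85,8]]))
cv2.imwrite("pics/c6.png",cv2.resize(a[40:340,200:440],None,fx=2,fy=2))
E
```

```text
[ 0.4  0.4 -0.6]
blocked False 26.0 [-0.5 -1.2 -0.3]
press True tip z mm 14.66 [-4.5 -1.6  9.8]
10 False 15.09 [-0.8 -0.5  5.5]
20 False 15.10 [ 1.4 -0.1  4.8]
30 False 15.00 [ 2.4 -2.9  4. ]
40 False 14.90 [ 1.4 -3.8  4.3]
50 False 14.88 [ 1.5 -4.8  4.4]
60 False 14.81 [ 0.2 -5.8  4.7]
70 False 14.78 [ 0.  -5.9  7.2]
80 False 14.71 [-1.4 -6.6  7.2]
90 False 14.67 [-1.8 -6.7  7.6]
100 False 14.69 [-3.2 -9.4  8.6]
10 True yaw 63.0 z 14.75 [-2.5 -1.9  8.2] Mz 0.05
False
39.375
pred disc [[367.2, 137.0], [364.2, 243.2]] wing ends [[341.5, 135.9], [401.6, 135.9], [340.1, 251.7], [395.8, 251.7]] corners [[243.4, 78.1], [397.2, 78.1]]
```

View pics/c6.png

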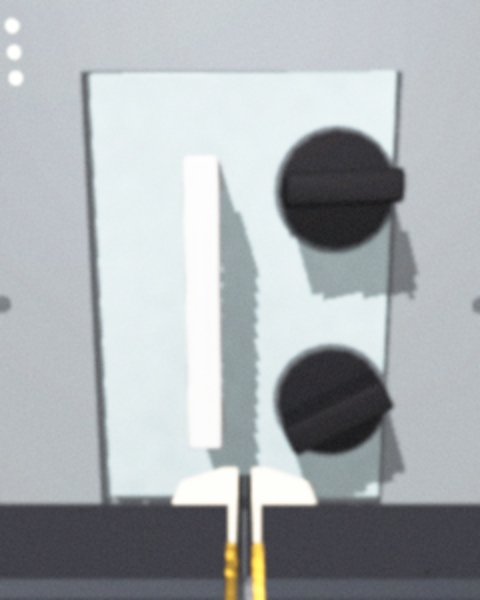

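Knob l is fully home, with its wing lying across. Knob r got to about 90° under too little press, then my extra sweep dragged it back to about 62°; its wing runs (295,445)–(390,395) in the crop. I'll start again at 57°, press properly and finish the turn.

```bash
python3 - <<'E'
from h import *
k=-.042;a=np.radians(57)
ctrl.move_ptp(*turn_pose(k,a,.060));b=ctrl.movel(turn_pose(k,a,.022)[0],rate=.06,until_force=5);print("blocked",b,tipz())
if not b:
    ctrl.movel(turn_pose(k,a,.006)[0],rate=.03);print("press",tipz(),F().round(1))
    if tipz()<15.5: print(sweep(k,60,100,.006,step=8,lim=30))
    p,r=turn_pose(k,np.radians(102),.006);ctrl.movel(p,rate=.02,rot=r);print(RC.inv().apply(F()).round(1),tipz())
p=np.array(monitor.read_tcp_pos());ctrl.movel([*p[:2],.070+.07+ctrl.tip_reach],rate=.1)
ctrl.move_ptp(np.array([.553,.252,.30])+RC.apply([0,-.045,0]),tool(YAW).as_rotvec());ctrl.hold(.2);m,im=shot("wrist","w7");print(monitor.read_clock())
# wing angle from the wing's cast/lighter top: compare outline beyond disc on the right of each knob
v=cv2.cvtColor(im,cv2.COLOR_BGR2GRAY)
for nm,c in(("l",(367,136)),("r",(364,243))):
    w=v[c[1]-30:c[1]+32,c[0]-36:c[0]+42]
    k=biggest((v<62)&(np.hypot(*(np.indices(v.shape)[::-1]-np.array(c)[:,None,None]))<40),c,20)
    far=k[np.argsort(-k[:,0])[:8]];print(nm,"bbox",k.min(0),k.max(0),"rightmost",far.mean(0))
E
```

```text
blocked False 22.04528595850984
press 13.477760497878451 [-10.2  -2.2  41.5]
60 False yaw 60.0 z 13.52 [-6.6 -4.1 38. ] Mz 0.01
68 False yaw 68.0 z 13.62 [-3.9 -3.9 36.1] Mz 0.04
76 False yaw 76.0 z 13.58 [-3.3 -6.2 38. ] Mz 0.00
84 False yaw 84.0 z 13.55 [-3.2 -9.7 37.9] Mz 0.02
92 False yaw 92.0 z 13.52 [ -4.6 -12.5  39.4] Mz 0.02
100 False yaw 100.0 z 13.56 [ -4.1 -15.1  40. ] Mz 0.24
True
[ -3.2 -17.   40.8] 13.596031185855576
44.9333
l bbox [341 106] [401 163] rightmost [401.    131.875]
r bbox [340 216] [395 265] rightmost [395.    250.125]
```

I've used all ten picture views. As a last check, I'll get the wing angles numerically from line segments in this image; a locked wing projects at about 0°.

```bash
python3 - <<'E'
import cv2,numpy as np
for f in("w6","w7"):
    g=cv2.cvtColor(cv2.imread(f"pics/{f}.png"),cv2.COLOR_BGR2GRAY)
    for nm,c in(("l",(367,136)),("r",(364,247))):
        w=cv2.resize(g[c[1]-24:c[1]+24,c[0]-30:c[0]+36],None,fx=4,fy=4,interpolation=cv2.INTER_CUBIC)
        w=np.clip((w.astype(float)-25)*5,0,255).astype(np.uint8)
        s=cv2.createLineSegmentDetector().detect(w)[0][:,0]
        L=np.hypot(s[:,2]-s[:,0],s[:,3]-s[:,1]);a=(np.degrees(np.arctan2(s[:,3]-s[:,1],s[:,2]-s[:,0]))+90)%180-90
        i=np.argsort(-L)[:5];print(f,nm,[(round(L[j]/4),round(a[j],1)) for j in i])
E
```

```text
w6 l [(13, np.float32(-82.3)), (13, np.float32(-87.7)), (11, np.float32(60.2)), (10, np.float32(-58.4)), (9, np.float32(75.9))]
w6 r [(14, np.float32(76.7)), (12, np.float32(63.5)), (12, np.float32(65.5)), (11, np.float32(-36.2)), (10, np.float32(51.5))]
w7 l [(9, np.float32(-88.8)), (9, np.float32(74.6)), (8, np.float32(-82.9)), (8, np.float32(-51.6)), (8, np.float32(50.4))]
w7 r [(14, np.float32(79.7)), (12, np.float32(59.4)), (11, np.float32(-10.2)), (11, np.float32(45.3)), (11, np.float32(-87.8))]
```

```bash
python3 - <<'E'
import cv2,numpy as np
for f in("w3","w6","w7"):
    g=cv2.cvtColor(cv2.imread(f"pics/{f}.png"),cv2.COLOR_BGR2GRAY).astype(np.float32)
    for nm,c in(("l",(370,136)),("r",(367,248))) if f!="w3" else (("l",(377,141)),("r",(372,268))):
        best=[]
        for a in np.arange(-90,90,2.):
            M=cv2.getRotationMatrix2D(c,a,1);w=cv2.warpAffine(g,M,(640,480),flags=cv2.INTER_CUBIC)
            p=w[c[1]-13:c[1]+14,c[0]-18:c[0]+19].clip(0,70);best.append((np.abs(np.diff(p.mean(1))).max(),a))
        print(f,nm,[(round(float(s),1),float(a)) for s,a in sorted(best)[::-1][:5]])
E
```

```text
w3 l [(8.1, -86.0), (8.0, -84.0), (7.3, -88.0), (7.1, -82.0), (5.7, -90.0)]
w3 r [(5.4, -80.0), (5.0, -82.0), (4.8, -78.0), (4.7, -84.0), (4.2, -76.0)]
w6 l [(7.0, -2.0), (6.9, -4.0), (6.7, 0.0), (5.9, -6.0), (5.9, 2.0)]
w6 r [(6.7, -26.0), (6.4, -24.0), (5.8, -28.0), (5.0, -30.0), (4.9, -22.0)]
w7 l [(7.2, -2.0), (7.2, 0.0), (6.3, -4.0), (5.8, -6.0), (5.3, 2.0)]
w7 r [(6.2, 0.0), (5.9, 2.0), (5.7, -2.0), (4.9, 4.0), (4.4, -4.0)]
```

Both wings lie at 0 to -2°, so both knobs are at their stops. The cover was pressed flush at each knob, and the arm is clear. Handing in.

```bash
python3 -c "
from h import *
print(F().round(1),ctrl.close_job(),monitor.read_clock())"
```

```text
the job is handed in; nothing more can be done
the job is handed in; nothing more can be done
```

The cover is hooked, laid in its recess and pressed flush, and both wing knobs measure at their stops within about 2°; I handed the job in at about 45 s of the 67 s allowed, but got no verdict back, and on the way one descent pressed on knob l's wing with about 64 N.

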